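# Find the unlocked flap of the tip-waste station and push it open

## Task

One of the four steel flaps on the tip-waste station is unlocked: press on their ribbed strips to find the one that rocks, then push that flap down into its chamber until it is wide open, about as far as it goes, and leave it standing open. Nothing is to be picked up: leave the containers and other things on and around the station where they are.

Things in the scene. Friction and masses are not known exactly. Their poses are not given: they have to be found in the camera images.
- station: White tip-waste station fixed on the bench, 214 (x) x 430 (y) mm, flat top 100 mm above the bench, four identical steel flaps in a row in its top, 100 mm apart. +x points away from the robot, +y along the row to the robot's left. Origin: at bench height under the flaps' pivot line, mid-row; near face 97 mm before it, far face 117 mm behind. Small containers stand on the ledge behind the flaps.
- flap1 (a joint): Flap 1 (1 = +y end, 4 = -y end), rad: 0 = shut and flush; grows as the near (-x) part is pushed down and the short far end rises; stop at 1.05. 100 (x) x 84 (y) x 6 mm; pivot 75 mm from the near edge. Three flaps are locked (give about 1 mm); the unlocked one, different each time, looks alike, tilts at 2 to 5 N and stays at the angle it is left. Free depth under it 65 mm.
- flap2 (a joint): Flap 2 (1 = +y end, 4 = -y end), rad: 0 = shut and flush; grows as the near (-x) part is pushed down and the short far end rises; stop at 1.05. 100 (x) x 84 (y) x 6 mm; pivot 75 mm from the near edge. Three flaps are locked (give about 1 mm); the unlocked one, different each time, looks alike, tilts at 2 to 5 N and stays at the angle it is left. Free depth under it 65 mm.
- flap3 (a joint): Flap 3 (1 = +y end, 4 = -y end), rad: 0 = shut and flush; grows as the near (-x) part is pushed down and the short far end rises; stop at 1.05. 100 (x) x 84 (y) x 6 mm; pivot 75 mm from the near edge. Three flaps are locked (give about 1 mm); the unlocked one, different each time, looks alike, tilts at 2 to 5 N and stays at the angle it is left. Free depth under it 65 mm.
- flap4 (a joint): Flap 4 (1 = +y end, 4 = -y end), rad: 0 = shut and flush; grows as the near (-x) part is pushed down and the short far end rises; stop at 1.05. 100 (x) x 84 (y) x 6 mm; pivot 75 mm from the near edge. Three flaps are locked (give about 1 mm); the unlocked one, different each time, looks alike, tilts at 2 to 5 N and stays at the angle it is left. Free depth under it 65 mm.
- flap1_press (a point): Ribbed pressing strip of flap 1 (thin black ribs): point on the flap's top face 50 mm before the pivot (25 mm from the near edge), mid-width, 100 mm above the bench when shut. It moves with the flap; axes as the station's while shut.
- flap2_press (a point): Ribbed pressing strip of flap 2 (thin black ribs): point on the flap's top face 50 mm before the pivot (25 mm from the near edge), mid-width, 100 mm above the bench when shut. It moves with the flap; axes as the station's while shut.
- flap3_press (a point): Ribbed pressing strip of flap 3 (thin black ribs): point on the flap's top face 50 mm before the pivot (25 mm from the near edge), mid-width, 100 mm above the bench when shut. It moves with the flap; axes as the station's while shut.
- flap4_press (a point): Ribbed pressing strip of flap 4 (thin black ribs): point on the flap's top face 50 mm before the pivot (25 mm from the near edge), mid-width, 100 mm above the bench when shut. It moves with the flap; axes as the station's while shut.
- vial_mid (a point): Bystander, to be left alone: amber vial, 28 mm across, 55 mm high, on the station's ledge. This point is its middle, about half-way up.
- jar_mid (a point): Bystander, to be left alone: clear jar with blue lid, 36 mm across, 45 mm high, on the station's ledge. This point is its middle, about half-way up.
- rack_mid (a point): Bystander, to be left alone: green tube rack, 80 x 140 x 35 mm with three tubes up to 53 mm, on the bench to the left of the station. This point is its middle, about half-way up.
- tipbox_mid (a point): Bystander, to be left alone: blue pipette-tip box, 85 x 125 x 73 mm, on the bench to the right of the station. This point is its middle, about half-way up.
- marker_mid (a point): Bystander, to be left alone: white marker with red cap, 125 mm long, 13 mm thick, lying on the bench before the station. This point is its middle, about half-way up.
- beaker_mid (a point): Bystander, to be left alone: clear plastic beaker, 68 mm across, 80 mm high, on the bench at the right. This point is its middle, about half-way up.

How it is judged:
On the way, in this order (a step that is already met when the one before it is completed fails the run):
1. a flap is pressed and rocks (value of joint any of flap1, flap2, flap3, flap4 above 0.08 rad).
2. that flap is pushed wide open (((value of joint flap1 above 0.85 rad and value of joint each of flap2, flap3, flap4 below 0.08 rad) or (value of joint flap2 above 0.85 rad and value of joint each of flap1, flap3, flap4 below 0.08 rad) or (value of joint flap3 above 0.85 rad and value of joint each of flap1, flap2, flap4 below 0.08 rad) or (value of joint flap4 above 0.85 rad and value of joint each of flap1, flap2, flap3 below 0.08 rad))), for 0.2 s.
At the end, for the whole second after the job is handed in: One flap stands open by more than 0.85 rad (49 degrees) and at rest, the other three are shut (under 0.08 rad), and each of the six things around is within 30 mm of where it stood (((value of joint flap1 above 0.85 rad and value of joint each of flap2, flap3, flap4 below 0.08 rad) or (value of joint flap2 above 0.85 rad and value of joint each of flap1, flap3, flap4 below 0.08 rad) or (value of joint flap3 above 0.85 rad and value of joint each of flap1, flap2, flap4 below 0.08 rad) or (value of joint flap4 above 0.85 rad and value of joint each of flap1, flap2, flap3 below 0.08 rad)) and distance of each of vial_mid, jar_mid, rack_mid, tipbox_mid, marker_mid, beaker_mid from where it was at the start of the episode below 0.03 m and velocity of joint flap1 between -0.1 and 0.1 rad/s and velocity of joint flap2 between -0.1 and 0.1 rad/s and velocity of joint flap3 between -0.1 and 0.1 rad/s and velocity of joint flap4 between -0.1 and 0.1 rad/s); the robot touches nothing.
It fails at once if a thing on or around the station is lifted, knocked or moved by more than 30 mm (distance of any of vial_mid, jar_mid, rack_mid, tipbox_mid, marker_mid, beaker_mid from where it was at the start of the episode above 0.03 m).
It also fails if it takes over 42 s, if anything falls off the work surface, if the arm or the gripper's body presses on something with over 40 N, if the wrist force passes 120 N, or if a joint passes its speed limit or range.

## Robot

A 6-joint arm with a two-finger parallel gripper is mounted at the origin on the work surface. World frame = base frame: x ahead of the robot, y to its left, z up, the work surface at z = 0. Lengths are in m, angles in rad, forces in N, time in s.
With the tool pointing down it reaches from about 0.35 to 0.975 m from the base axis. Payload 7.1 kg.
Tool frame: the origin (TCP) lies midway between the tips of the shut fingers; the grasp point (between the pads) lies 19 mm behind it; x points along the fingers, y is the direction in which the jaws open and shut, and the axes are right-handed (so a half turn about x gives the same grasp; the last joint's range is limited). The gripper opens to 88 mm and grips with 3 to 60 N. Pads are 20 mm wide; open, the fingers measure 115 mm over their backs; the gripper's body (75 mm by 178 mm) begins 61 mm behind the grasp point.
Start: joints at [-1.172, 0.423, 1.63, -0, 1.089, -0.019], TCP at [0.254, -0.571, 0.223] pointing down, gripper open.
Joint ranges: [-3, 3], [-0.9, 2.11], [0.09, 2.58], [-1.31, 4.45], [0.11, 2.69], [-2.54, 2.54]. Speed limits (rad/s): [2.39, 2.39, 3.01, 3.14, 3.14, 3.14].

## Interface

Orientations are given as a 3x3 rotation matrix whose columns are the frame's x, y, z axes.
In Python, from station import manip, get_image gives the robot as it stands.
- The arm moves only by the tool servo_tool, never from a script. Its argument "targets" is text: rows parted by semicolons, each of 6 numbers parted by spaces: the shift along the tool's x, y, z in m, then the turn, a rotation vector about the tool's x, y, z in degrees. A call has 1 to 8 rows; each row is the pose to reach, as a shift and turn from the pose measured when the call began, along the tool's axes at that moment; what a row does not reach only later rows make up. A row lasts 1/10 s, in which the tool goes at most 50 mm and 8.59 degrees, less where a joint would pass 70% of its speed; a pose out of reach is approached as far as the arm can. A call with a gripper value outside its range is refused whole. "hand" is the closure, from 0 (fully open) to 1 (shut), set as the call begins (left out, the last holds). The fingers move at their own pace and stop on an object; "squeeze" is the grip in N (left out, the last holds). Time passes only in rows, so rows that repeat a pose let the fingers close. It gives the time, the measured TCP pose, the force and the opening at its end, in the units of the state.
- manip.read_state(): the state, without advancing time (a new reading comes with each control period).
- get_image(name): name is "side" or "top"; returns a dict with "frame" (384x512x3 uint8, red, green, blue), "depth" (384x512 float32, m along the optical axis (not along the pixel's ray), 0 where there is no reading), "fx", "fy", "cx", "cy" (pixels), "dist" ([k1, k2, p1, p2, k3] as OpenCV has them; the pictures are not rectified), "position" and "attitude" of the camera in the world. Camera axes: x right, y down, z forward; pixel columns grow to the right and rows downward; lengths in m; the calibration is good to about 2 mm. A picture is of the moment at which its call begins.
- manip.close_job(): hands the job in, once; it reports no verdict.
The state is a dict: "t": time; "qpos": joint angles; "qvel": joint speeds; "joint_efforts": joint torques, N m; "tcp_pos": TCP position; "tcp_rot": TCP orientation; "force": force on the tool from outside, world axes, zero at the start; "wrist_torque": the same for the moment, N m; "gripper_width": finger opening in m.
Only numpy, scipy, OpenCV 4.12 (cv2) and the standard library are available. Lean on these libraries where they do the work, as an engineer would, in place of code of your own. Each camera call takes 0.05 s, during which the arm holds its last target.

## Working session

There is one attempt and no reset: what is moved stays moved. The work goes in short steps, Python scripts to look and compute and a tool call to move; the robot and the scene stay as the last step left them, time stands still between calls to the robot, and variables do not carry over. Pictures are saved under pics/ and viewed, and the job is handed in when it is done.

Besides the shell and the picture viewer there is one more tool, called after "Request:" in YAML: its name, and indented under it one key for each argument. servo_tool: Moves the arm, as the interface text tells. Its arguments: {"type":"object","properties":{"targets":{"type":"string"},"hand":{"type":"number"},"squeeze":{"type":"number"}},"required":["targets"]}

```bash
mkdir -p pics; ls
python3 - <<'E'
from station import manip, get_image
import cv2,pickle
for n in("top","side"):
    d=get_image(n); pickle.dump(d,open(f"{n}0.pkl","wb"))
    cv2.imwrite(f"pics/{n}0.png",d["frame"][:,:,::-1])
    print(n,d["position"],d["attitude"],d["fx"],d["cx"],d["cy"],d["dist"])
s=manip.read_state();print({k:s[k] for k in("t","tcp_pos","tcp_rot","force","gripper_width")})
E
```

```text
pics
top [3.96475077e-01 3.93430151e-04 1.05373544e+00] [[ 0.02191026 -0.98114722  0.19201582]
 [-0.99950037 -0.01712048  0.0265687 ]
 [-0.0227804  -0.19250201 -0.98103212]] 423.9015133399557 248.55065357995738 190.37373354226273 [-0.00396739  0.          0.          0.          0.        ]
side [0.0687362  0.81081545 0.81995695] [[-0.83565335 -0.34218878  0.42963976]
 [-0.54907594  0.50034781 -0.66945327]
 [ 0.01411009 -0.79533572 -0.60600495]] 431.94435773744453 256.44976587714785 190.28646278403764 [-0.13181869  0.          0.          0.          0.        ]
{'t': 0.1, 'tcp_pos': array([ 0.25341509, -0.57078463,  0.22199137]), 'tcp_rot': array([[-5.42533246e-04,  4.05736584e-01, -9.13989896e-01],
       [ 1.26347135e-03, -9.13989023e-01, -4.05736947e-01],
       [-9.99999055e-01, -1.37492583e-03, -1.67671188e-05]]), 'force': array([-0.39301612, -0.50690452, -0.23784112]), 'gripper_width': 0.08765094910521817}
```

View pics/top0.png

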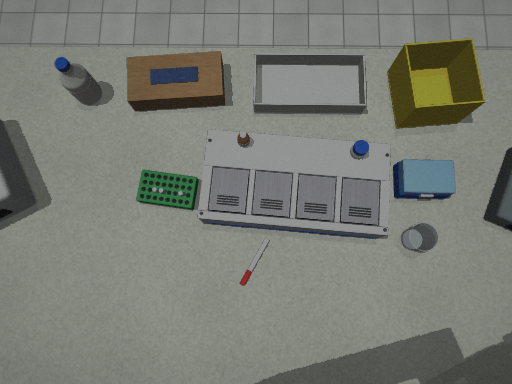

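View pics/side0.png

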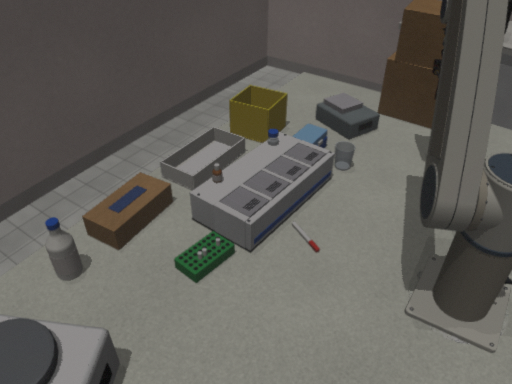

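```bash
cat > h.py <<'E'
import numpy as np,cv2,pickle
def px2w(d,uv,z=None):
    K=np.array([[d["fx"],0,d["cx"]],[0,d["fy"],d["cy"]],[0,0,1]])
    p=cv2.undistortPoints(np.array(uv,float).reshape(-1,1,2),K,np.array(d["dist"])).reshape(-1,2)
    r=np.c_[p,np.ones(len(p))]@np.array(d["attitude"]).T
    o=np.array(d["position"]); return o+r*((z-o[2])/r[:,2])[:,None]
def w2px(d,P):
    K=np.array([[d["fx"],0,d["cx"]],[0,d["fy"],d["cy"]],[0,0,1]])
    R=np.array(d["attitude"]).T
    return cv2.projectPoints(np.array(P,float),cv2.Rodrigues(R)[0],-R@np.array(d["position"]),K,np.array(d["dist"]))[0].reshape(-1,2)
E
python3 - <<'E'
import pickle,cv2
d=pickle.load(open("top0.pkl","rb"))
cv2.imwrite("pics/topz.png",cv2.resize(d["frame"][120:250,190:400,::-1],None,fx=3.8,fy=3.8,interpolation=cv2.INTER_CUBIC))
E
```

```text
(no output)
```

View pics/topz.png

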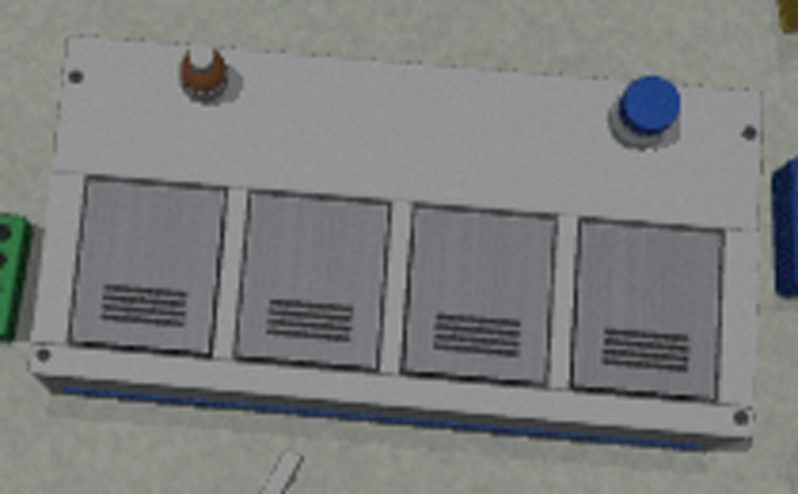

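Run:
```python
import pickle
from h import *
d=pickle.load(open("top0.pkl","rb"))
def full(z): return (np.array(z,float)+.5)/3.8-.5+np.array([190,120])
r=px2w(d,full([(145,305),(310,320),(477,334),(646,350)]),.1)
c=px2w(d,full([(67,37),(762,91),(750,437),(32,372)]),.1)
print(r.round(4));print(c.round(4))
# station fit: rigid 2D from model pts
m=np.array([(-.05,.15),(-.05,.05),(-.05,-.05),(-.05,-.15),(.117,.215),(.117,-.215),(-.097,-.215),(-.097,.215)])
w=np.r_[r,c][:,:2]
a=m-m.mean(0);b=w-w.mean(0)
U,S,V=np.linalg.svd(a.T@b);R=(U@V).T
t=w.mean(0)-R@m.mean(0)
print(t,np.degrees(np.arctan2(R[1,0],R[0,0])))
print((m@R.T+t-w).round(4))
for i in range(4):print((R@m[i]+t).round(4))
# check with depth for side
np.savez("st.npz",R=R,t=t)
s=pickle.load(open("side0.pkl","rb"))
im=s["frame"][:,:,::-1].copy()
P=np.c_[m@R.T+t,np.full(8,.1)]
for u,v in w2px(s,P): cv2.circle(im,(int(round(u)),int(round(v))),2,(0,0,255),-1)
cv2.imwrite("pics/sidechk.png",cv2.resize(im[100:260,170:370],None,fx=3.5,fy=3.5))
uv=w2px(d,P).round().astype(int);print([float(d["depth"][v,u]) for u,v in uv])
# other objects pos
for n,p,z in(("vial",(243,140),.155),("jar",(361,148),.145),("rack",(168,189),.05),("tipbox",(425,178),.07),("beaker",(420,238),.08),("marker",(255,262),.01)):
    w_=px2w(d,[p],z)[0]; print(n,w_.round(3),((w_[:2]-t)@R).round(3))
```

```text
[[ 0.5601  0.0732  0.1   ]
 [ 0.5528 -0.0261  0.1   ]
 [ 0.5462 -0.1257  0.1   ]
 [ 0.5384 -0.2257  0.1   ]]
[[ 0.7285  0.1271  0.1   ]
 [ 0.6998 -0.3009  0.1   ]
 [ 0.4879 -0.285   0.1   ]
 [ 0.5183  0.1396  0.1   ]]
[ 0.59895754 -0.07931274] -3.963120727971969
[[-0.0007  0.0006]
 [-0.0003  0.0001]
 [-0.0005 -0.0001]
 [ 0.0003  0.0002]
 [ 0.002  -0.0001]
 [ 0.001  -0.001 ]
 [-0.0006 -0.0021]
 [-0.0013  0.0023]]
[0.5594 0.0738]
[ 0.5525 -0.026 ]
[ 0.5456 -0.1257]
[ 0.5387 -0.2255]
[0.9683515429496765, 0.9641957879066467, 0.9614796042442322, 0.9567326903343201, 1.1043747663497925, 1.0873359441757202, 1.0431225299835205, 1.0662400722503662]
vial [0.686 0.04  0.155] [0.078 0.125]
jar [ 0.674 -0.222  0.145] [ 0.085 -0.137]
rack [0.593 0.223 0.05 ] [-0.027  0.301]
tipbox [ 0.626 -0.388  0.07 ] [ 0.048 -0.306]
beaker [ 0.484 -0.365  0.08 ] [-0.095 -0.293]
marker [0.424 0.009 0.01 ] [-0.181  0.076]
```

View pics/sidechk.png

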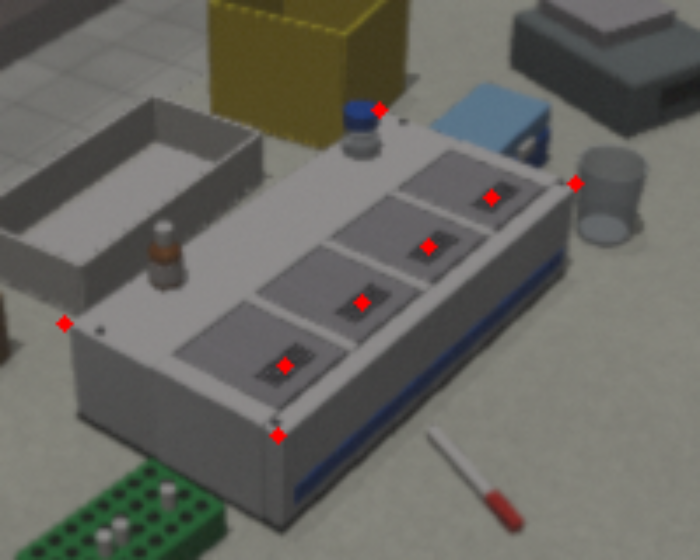

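```bash
cat >> h.py <<'E'
def plan(xs,ys,z):
    from station import manip
    s=manip.read_state(); S=np.load("st.npz"); R=S["R"];t=S["t"]
    p=np.array(s["tcp_pos"]);T=np.array(s["tcp_rot"])
    w=np.r_[R@[xs,ys]+t,z]
    R3=np.eye(3);R3[:2,:2]=R
    G=np.c_[[0,0,-1],-R3[:,1],np.cross([0,0,-1],-R3[:,1])]
    rv=np.degrees(cv2.Rodrigues(T.T@G)[0].ravel())
    print("t",round(s["t"],2),"stationpos",np.r_[R.T@(p[:2]-t),p[2]].round(4),"force",np.array(s["force"]).round(2),"w",round(s["gripper_width"],3))
    print("shift",(T.T@(w-p)).round(4),"turn",rv.round(2))
E
python3 -c "
from h import *
plan(-.047,-.15,.15)"
```

```text
t 0.1 stationpos [-0.3107 -0.5142  0.222 ] force [-0.39 -0.51 -0.24] w 0.088
shift [ 0.0723 -0.1983 -0.4035] turn [2.79e+01 2.00e-02 8.00e-02]
```

Request:
servo_tool:
  targets: "0 -0.02 -0.045 4 0 0;0 -0.045 -0.09 10 0 0;0 -0.07 -0.135 17 0 0;0 -0.09 -0.18 24 0 0;0 -0.11 -0.225 27.9 0 0;0 -0.13 -0.27 27.9 0 0;0 -0.155 -0.315 27.9 0 0;0.02 -0.175 -0.36 27.9 0 0"
  hand: 1
  squeeze: 20

```text
t: 0.9
tcp_pos: [0.5105, -0.2669, 0.2058]
tcp_rot: [[0.003, -0.069, -0.998], [-0.001, -0.998, 0.069], [-1.0, 0.0, -0.003]]
force: [-0.1, -0.3, -0.6]
gripper_width: 0.0273
```

```bash
python3 -c "
from h import *
plan(-.047,-.15,.11)"
```

```text
t 0.9 stationpos [-0.0753 -0.1933  0.2058] force [-0.05 -0.35 -0.64] w 0.027
shift [ 0.0959 -0.0433 -0.028 ] turn [ 0.02 -0.17 -0.02]
```

Request:
servo_tool:
  targets: "0.03 -0.02 -0.014 0 0 0;0.06 -0.043 -0.028 0 0 0;0.09 -0.043 -0.028 0 -0.17 0;0.096 -0.043 -0.028 0 -0.17 0;0.096 -0.043 -0.028 0 -0.17 0"

```text
t: 1.4
tcp_pos: [0.5407, -0.2258, 0.1089]
tcp_rot: [[-0.003, -0.069, -0.998], [0.001, -0.998, 0.069], [-1.0, -0.001, 0.003]]
force: [0.2, 0.7, 0.4]
gripper_width: 0.0006
```

```bash
python3 -c "
from h import *
plan(-.047,-.15,.1)"
```

```text
t 1.4 stationpos [-0.048  -0.1502  0.1089] force [0.25 0.74 0.41] w 0.001
shift [ 0.0089 -0.0002 -0.001 ] turn [0.02 0.15 0.03]
```

Request:
servo_tool:
  targets: "0.004 0 0 0 0 0;0.007 0 0 0 0 0;0.009 0 0 0 0 0;0.0105 0 0 0 0 0;0.0105 0 0 0 0 0"

```text
t: 1.9
tcp_pos: [0.541, -0.2264, 0.0997]
tcp_rot: [[-0.002, -0.069, -0.998], [-0.0, -0.998, 0.069], [-1.0, 0.0, 0.002]]
force: [-2.4, -1.5, 8.4]
gripper_width: 0.0006
```

Request:
servo_tool:
  targets: "0.0015 0 0 0 0 0;0.003 0 0 0 0 0;0.003 0 0 0 0 0"

```text
t: 2.2
tcp_pos: [0.541, -0.2265, 0.0995]
tcp_rot: [[-0.001, -0.069, -0.998], [-0.0, -0.998, 0.069], [-1.0, 0.0, 0.001]]
force: [-8.0, 3.7, 23.1]
gripper_width: 0.0003
```

Flap 4 holds at 23 N, so it is locked. Next is flap 3.

Request:
servo_tool:
  targets: "-0.012 0 0 0 0 0;-0.015 -0.03 0 0 0 0;-0.015 -0.07 0 0 0 0;-0.015 -0.1 0 0 0 0;-0.01 -0.1 0 0 0 0;-0.006 -0.1 0 0 0 0;-0.006 -0.1 0 0 0 0"

```text
t: 2.9
tcp_pos: [0.5478, -0.1275, 0.1051]
tcp_rot: [[-0.002, -0.07, -0.998], [-0.0, -0.998, 0.07], [-1.0, 0.0, 0.002]]
force: [-0.1, 0.1, -0.1]
gripper_width: 0.0003
```

```bash
python3 -c "
from h import *
plan(-.047,-.05,.1)"
```

```text
t 2.9 stationpos [-0.0478 -0.0516  0.1051] force [-0.1   0.14 -0.15] w 0.0
shift [ 0.0051 -0.0016 -0.0008] turn [-0.04  0.09 -0.02]
```

Request:
servo_tool:
  targets: "0.003 -0.001 0 0 0 0;0.005 -0.001 0 0 0 0;0.0065 -0.001 0 0 0 0;0.008 -0.001 0 0 0 0;0.009 -0.001 0 0 0 0;0.009 -0.001 0 0 0 0"

```text
t: 3.5
tcp_pos: [0.5479, -0.1275, 0.0994]
tcp_rot: [[-0.001, -0.07, -0.998], [-0.001, -0.998, 0.07], [-1.0, 0.001, 0.001]]
force: [-11.8, 1.2, 34.8]
gripper_width: 0.0004
```

Flap 3 holds at about 35 N, so it is locked too. Next is flap 2.

Request:
servo_tool:
  targets: "-0.012 0 0 0 0 0;-0.015 -0.03 0 0 0 0;-0.015 -0.07 0 0 0 0;-0.015 -0.1 0 0 0 0;-0.01 -0.1 0 0 0 0;-0.006 -0.1 0 0 0 0;-0.006 -0.1 0 0 0 0"

```text
t: 4.2
tcp_pos: [0.5544, -0.0287, 0.1045]
tcp_rot: [[-0.002, -0.071, -0.997], [-0.001, -0.997, 0.071], [-1.0, 0.001, 0.002]]
force: [0.1, -0.1, -0.1]
gripper_width: 0.0001
```

```bash
python3 -c "
from h import *
plan(-.047,.05,.1)"
```

```text
t 4.2 stationpos [-0.048   0.0475  0.1045] force [ 0.13 -0.1  -0.08] w 0.0
shift [ 0.0045 -0.0025 -0.001 ] turn [-0.12  0.13 -0.07]
```

Request:
servo_tool:
  targets: "0.003 0 0 0 0 0;0.005 0 0 0 0 0;0.0065 0 0 0 0 0;0.0075 0 0 0 0 0;0.0085 0 0 0 0 0;0.0085 0 0 0 0 0"

```text
t: 4.8
tcp_pos: [0.5545, -0.0287, 0.096]
tcp_rot: [[-0.002, -0.071, -0.997], [-0.001, -0.997, 0.071], [-1.0, 0.001, 0.002]]
force: [-0.1, -1.8, 1.6]
gripper_width: 0.0006
```

Flap 2 gives at about 1.6 N and has moved 3.5 mm. I'll push it down.

Request:
servo_tool:
  targets: "0.004 -0.0025 -0.001 0 0 0;0.009 -0.0025 -0.002 0 0 0;0.014 -0.0025 -0.004 0 0 0;0.019 -0.0025 -0.006 0 0 0;0.024 -0.0025 -0.006 0 0 0;0.029 -0.0025 -0.006 0 0 0;0.034 -0.0025 -0.006 0 0 0;0.034 -0.0025 -0.006 0 0 0"

```text
t: 5.6
tcp_pos: [0.5596, -0.0266, 0.0609]
tcp_rot: [[-0.004, -0.071, -0.997], [-0.001, -0.997, 0.071], [-1.0, 0.001, 0.004]]
force: [-0.4, 0.2, 0.7]
gripper_width: 0.0001
```

Run:
```python
from h import *
plan(-.042,.05,.048)
from station import get_image
for n in("top","side"):
    d=get_image(n); pickle.dump(d,open(f"{n}1.pkl","wb"))
    a,b,c,e=(100,260,170,400) if n=="top" else (100,260,170,370)
    cv2.imwrite(f"pics/{n}1.png",cv2.resize(d["frame"][a:b,c:e,::-1],None,fx=3.4,fy=3.4,interpolation=cv2.INTER_CUBIC))
```

```text
t 5.6 stationpos [-0.0429  0.0499  0.0609] force [-0.44  0.15  0.67] w 0.0
shift [ 0.0129 -0.0002 -0.0009] turn [-0.12  0.24 -0.07]
```

View pics/side1.png

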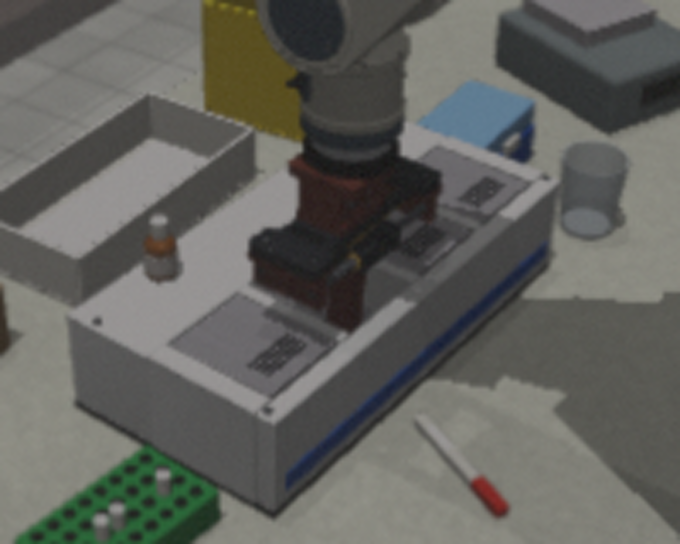

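The side view shows the finger inside flap 2's chamber. The flap's far end is up, and the vial, rack and marker are untouched. I'll keep pushing.

Request:
servo_tool:
  targets: "0.004 0 0 0 0 0;0.008 0 0 0 0 0;0.011 0 0 0 0 0;0.013 0 0 0 0 0;0.013 0 0 0 0 0"

```text
t: 6.2
tcp_pos: [0.5598, -0.0267, 0.0481]
tcp_rot: [[-0.004, -0.071, -0.997], [-0.001, -0.997, 0.071], [-1.0, 0.001, 0.004]]
force: [-0.9, -0.8, 0.6]
gripper_width: 0.0004
```

Request:
servo_tool:
  targets: "0.002 0 0 0 0 0;0.004 0 0 0 0 0;0.005 0 0 0 0 0;0.005 0 0 0 0 0"

```text
t: 6.6
tcp_pos: [0.5584, -0.0265, 0.0439]
tcp_rot: [[-0.007, -0.071, -0.997], [-0.001, -0.997, 0.071], [-1.0, 0.001, 0.007]]
force: [-7.1, 1.2, 15.5]
gripper_width: 0.0006
```

The force climbed to about 17 N, so the flap is at its stop. I'll back off toward the near side a little, then go straight up.

Request:
servo_tool:
  targets: "-0.004 0 0.003 0 0 0;-0.015 0 0.005 0 0 0;-0.03 0 0.005 0 0 0;-0.06 0 0.005 0 0 0;-0.1 0 0.005 0 0 0;-0.14 0 0.005 0 0 0;-0.14 0 0.03 0 0 0;-0.14 0 0.08 0 0 0"

```text
t: 7.4
tcp_pos: [0.4831, -0.021, 0.1874]
tcp_rot: [[0.002, -0.071, -0.997], [-0.001, -0.997, 0.071], [-1.0, 0.001, -0.002]]
force: [-0.0, -0.4, 0.6]
gripper_width: 0.0005
```

Request:
servo_tool:
  targets: "0 0 0.05 0 0 0;0 0 0.1 0 0 0;0 0 0.13 0 0 0;0 0 0.13 0 0 0"

```text
t: 7.8
tcp_pos: [0.3495, -0.0114, 0.1876]
tcp_rot: [[0.001, -0.071, -0.997], [-0.001, -0.997, 0.071], [-1.0, 0.001, -0.001]]
force: [0.1, -0.3, 0.2]
gripper_width: 0.0008
```

Run:
```python
from h import *
plan(-.042,.05,.048)
from station import get_image
for n in("top","side"):
    d=get_image(n); pickle.dump(d,open(f"{n}2.pkl","wb"))
    a,b,c,e=(100,260,170,400) if n=="top" else (100,260,170,370)
    cv2.imwrite(f"pics/{n}2.png",cv2.resize(d["frame"][a:b,c:e,::-1],None,fx=3.4,fy=3.4,interpolation=cv2.INTER_CUBIC))
# flap angle from depth in station frame
S=np.load("st.npz");R=S["R"];t=S["t"]
for n in("top","side"):
    d=pickle.load(open(f"{n}2.pkl","rb"));Z=d["depth"];v,u=np.nonzero(Z>0)
    K=np.array([[d["fx"],0,d["cx"]],[0,d["fy"],d["cy"]],[0,0,1]])
    p=cv2.undistortPoints(np.c_[u,v].astype(float).reshape(-1,1,2),K,np.array(d["dist"])).reshape(-1,2)
    W=(np.c_[p,np.ones(len(p))]*Z[v,u][:,None])@np.array(d["attitude"]).T+d["position"]
    q=np.c_[(W[:,:2]-t)@R,W[:,2]]
    for i,y in enumerate((.15,.05,-.05,-.15)):
        m=(abs(q[:,1]-y)<.03)&(q[:,0]>-.07)&(q[:,0]<.03)&(q[:,2]>.03)&(q[:,2]<.135)
        print(n,i+1,m.sum(),[(round(float(x),3),round(float(np.median(q[m&(abs(q[:,0]-x)<.003)][:,2])),3)) for x in np.arange(-.06,.03,.008) if (m&(abs(q[:,0]-x)<.003)).any()])
```

```text
t 7.8 stationpos [-0.2535  0.0505  0.1876] force [ 0.1  -0.26  0.16] w 0.001
shift [ 1.398e-01 -1.000e-04 -2.114e-01] turn [-0.12 -0.03 -0.07]
top 1 1106 [(-0.06, 0.101), (-0.052, 0.1), (-0.044, 0.101), (-0.036, 0.1), (-0.028, 0.1), (-0.02, 0.101), (-0.012, 0.1), (-0.004, 0.101), (0.004, 0.1), (0.012, 0.1), (0.02, 0.101), (0.028, 0.097)]
top 2 875 [(-0.036, 0.041), (-0.028, 0.055), (-0.02, 0.069), (-0.012, 0.083), (-0.004, 0.096), (0.004, 0.11), (0.012, 0.12), (0.028, 0.085)]
top 3 1140 [(-0.06, 0.1), (-0.052, 0.1), (-0.044, 0.1), (-0.036, 0.1), (-0.028, 0.1), (-0.02, 0.1), (-0.012, 0.1), (-0.004, 0.1), (0.004, 0.101), (0.012, 0.101), (0.02, 0.101), (0.028, 0.097)]
top 4 1143 [(-0.06, 0.1), (-0.052, 0.1), (-0.044, 0.1), (-0.036, 0.1), (-0.028, 0.1), (-0.02, 0.1), (-0.012, 0.1), (-0.004, 0.1), (0.004, 0.1), (0.012, 0.101), (0.02, 0.101), (0.028, 0.097)]
side 1 521 [(-0.06, 0.1), (-0.052, 0.1), (-0.044, 0.1), (-0.036, 0.1), (-0.028, 0.099), (-0.02, 0.1), (-0.012, 0.1), (-0.004, 0.1), (0.004, 0.1), (0.012, 0.099), (0.02, 0.1), (0.028, 0.099)]
side 2 404 [(-0.036, 0.045), (-0.028, 0.06), (-0.02, 0.074), (-0.012, 0.087), (-0.004, 0.1), (0.004, 0.114), (0.012, 0.118), (0.028, 0.099)]
side 3 376 [(-0.06, 0.099), (-0.052, 0.099), (-0.044, 0.1), (-0.036, 0.1), (-0.028, 0.099), (-0.02, 0.099), (-0.012, 0.1), (-0.004, 0.1), (0.004, 0.1), (0.012, 0.1), (0.02, 0.1), (0.028, 0.1)]
side 4 331 [(-0.06, 0.099), (-0.052, 0.099), (-0.044, 0.1), (-0.036, 0.1), (-0.028, 0.099), (-0.02, 0.1), (-0.012, 0.099), (-0.004, 0.1), (0.004, 0.1), (0.012, 0.1), (0.02, 0.101), (0.028, 0.1)]
```

View pics/side2.png

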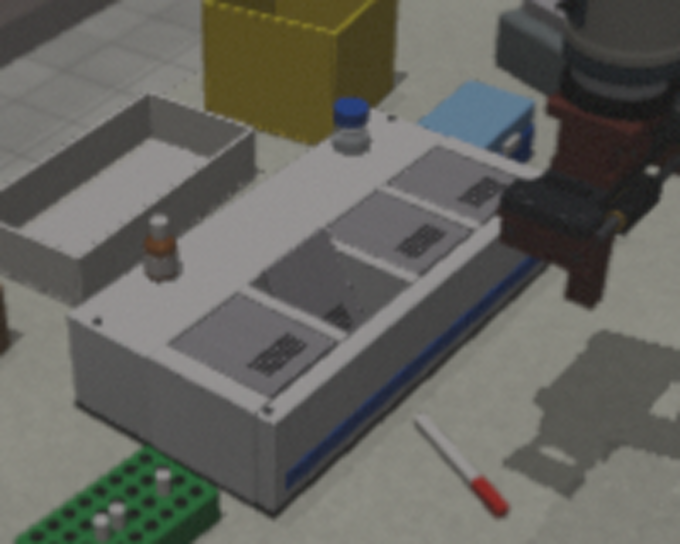

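View pics/top2.png

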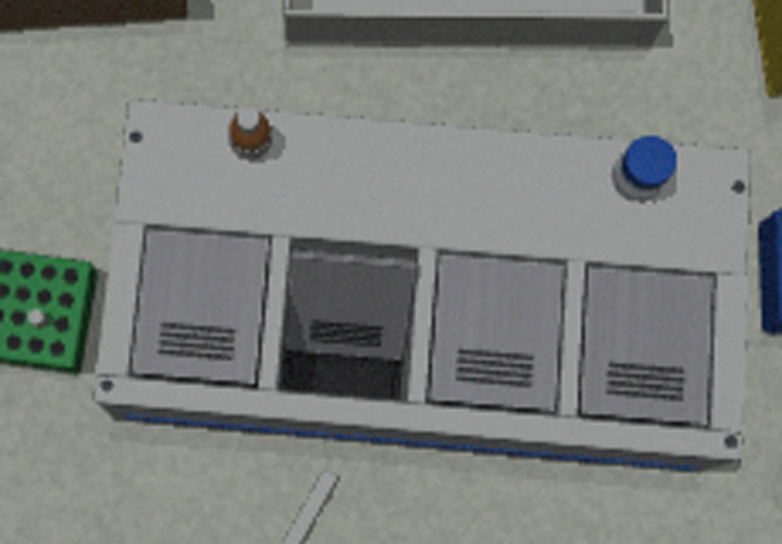

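The pictures show flap 2 standing open, with its ribs down inside the chamber near (345,332) in the top crop. The other three flaps are flush. The depth slope is about 1.72, or roughly 1.04 rad. The vial, jar and other things have not moved.

```bash
python3 -c "
from station import manip
s=manip.read_state();print(s['t'],s['force'],abs(s['qvel']).max())
manip.close_job()"
```

```text
7.9 [ 0.94087116  0.38000389 -0.26103596] 0.03919705225863234
the job is handed in; nothing more can be done
```

Flap 2 was the unlocked one; I pushed it down to its stop and left it standing open, then handed the job in at 7.9 s.

- **Finding it:** I pressed with the shut fingers. Flaps 4 and 3 held, at 23 N and 35 N upward on the tool, and flap 2 rocked at about 2 N. I did not press flap 1, since the task says only one flap is unlocked.
- **Opening it:** I pushed flap 2 down until the force rose to about 17 N at the stop. I then backed the finger out upward and moved the arm clear.
- **Final checks:** Depth from both cameras puts flap 2 at about 1.04 rad, with flaps 1, 3 and 4 flush at 100 mm. The vial, jar, rack and marker look unmoved in the last pictures. The tip box is partly in view and looks the same.
- **Not checked:** The beaker was outside the last crops, but the arm did not go near it after the start. I judged the things around the station by eye and did not measure their final positions. No check failed or disagreed.

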